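# Pump down the suction foot and hold the camera mast at its second stop

## Task

Set up the small camera mast on the worktop: first push the red vacuum plunger on its suction foot all the way down to its stop and let it spring back up. Then squeeze both orange release buttons on the sides of the grip head, pull the mast straight up past its first stop to its second stop, the very top of its travel, and finish while still holding it there with both buttons squeezed in. Leave the mug, the kitchen timer and the spice jar where they stand.

Things in the scene. Friction and masses are not known exactly. Their poses are not given: they have to be found in the camera images.
- stand: camera stand, fixed to the worktop. Foot: black slab 200 x 72 x 20 mm; origin at the centre of its underside, x along its long side, y across, z up. At x = +60 mm an upright guide tube 36 mm across (41 mm at its black collar), top 128 mm above the worktop, holds the mast; at x = -60 mm a grey pump housing 48 mm across, top at 58 mm, holds the red plunger.
- plunger_top (a point): centre of the flat top of the red round plunger head (36 mm across, 10 mm thick); 90 mm above the worktop when up, on the foot's long axis 60 mm from its centre on the side away from the mast, so 120 mm from the mast's axis. Moves down with the plunger.
- plunger (a joint): how far the plunger is pressed down, m: 0 up, 0.014 at its stop. Spring: 2 N at the start, 6 N at the stop; it comes back up by itself.
- mast_grip (a point): point on the mast's axis midway between the two orange buttons, 148 mm above the worktop with the mast down; moves with it. z up, x as the foot's x, y the line through the buttons. Grey head round it: 30 (x) x 32 (y) x 40 mm high; buttons 22 mm (x) by 26 mm high on its two y sides, 46 mm over both when free, 36 mm pressed in. A camera screw plate ends 32 mm above this point.
- mast (a joint): how far the mast is pulled up, m: 0 down (start), 0.045 first stop, 0.090 second stop = end of travel. Moves only with both buttons squeezed in, then passes the first stop freely; 2 to 4 N to lift. Let out at a stop or at 0, the buttons lock it; let out between stops it sticks. A yellow band on the mast leaves the tube at the first stop, a green one at the second.
- release_left (a joint): how far the orange button on the +y side of the head is squeezed in, m: 0 out, 0.005 fully in; spring 2 N at the start, 6 N fully in; the catch lets go at about 0.0035. A grip of 15 to 25 N across both buttons from above holds both in and carries the mast.
- release_right (a joint): the same for the button on the -y side.
- mug: white mug 83 mm across, 119 mm over its handle, 70 mm high; bystander; origin at the centre of its footprint, handle towards its +y.
- kitchen_timer: round white and black kitchen timer 58 mm across, 41 mm high; bystander; origin at the centre of its underside.
- spice_jar: glass spice jar with yellow cap, 45 mm across, 100 mm high; bystander; origin at the centre of its underside.

How it is judged:
By the outcome, as a careful person would: the job done as asked, in the order asked, and still so for the second after the job is handed in, while the arm keeps its last pose, push and grip.
It also fails if it takes over 43 s, if anything falls off the work surface, if the arm or the gripper's body presses on something with over 40 N, if the wrist force passes 120 N, or if a joint passes its speed limit or range.

## Robot

A 6-joint arm with a two-finger parallel gripper is mounted at the origin on a cart in front of the work surface, level with it; the furniture and walls round the work are solid. World frame = base frame: x ahead of the robot, y to its left, z up, the work surface at z = 0. Lengths are in m, angles in rad, forces in N, time in s.
With the tool pointing down it reaches from about 0.25 to 0.725 m from the base axis. Payload 4 kg.
Tool frame: the origin (TCP) lies between the finger pads, 19 mm behind the fingertips; this is the grasp point; z points along the fingers, y is the line along which they close (so a half turn about z gives the same grasp; the last joint's range is limited). The gripper opens to 85 mm and grips with 20 to 120 N. Pads are 22 mm wide; open, the fingers measure 114 mm over their backs; the gripper's body (76 mm by 85 mm) begins 54 mm behind the grasp point. The pads swing forward as they close: fully open they stand 13 mm farther back than shut.
Start: joints at [1.332, 0.241, 0.005, 1.335, 0, 1.571], TCP at [0.118, 0.486, 0.25] pointing down, gripper open.
Joint ranges: [-2.72, 2.72], [-1.05, 1.87], [-1.09, 1.28], [-1.99, 2.15], [-1.42, 1.44], [-3.14, 3.14]. Speed limits (rad/s): [2.79, 2.79, 3.14, 3.14, 3.14, 3.14].

## Interface

Orientations are given as a unit quaternion [x, y, z, w].
In Python, from workcell import get_obs, camera, job_done, silhouettes gives the robot as it stands. The module is installed in compiled form; this text tells all that it offers.
- The arm moves only by the tool drive_tool, never from a script. Its argument "increments" is a list of rows, each a list of 3 entries, a list of its own where there are three numbers: the shift along the world's x, y, z in mm, then the turn, a rotation vector about the world's x, y, z in degrees, then the opening, from 0 (shut) to 1 (fully open). A call has 1 to 8 rows; each row shifts and turns the commanded pose from where the row before left it; what a row does not reach is not made up. A row lasts 1/12 s, in which the tool goes at most 41.7 mm and 7.16 degrees, less where a joint would pass 70% of its speed; a pose out of reach is approached as far as the arm can. A call is refused whole if a number of a shift passes 41.7 or a number of a turn 7.16, either way. A call with a gripper value outside its range is refused whole. The fingers move at their own pace and stop on an object; the grip force is fixed at half the most. Time passes only in rows, so rows that do not move let the fingers close. It gives the time, the measured TCP pose, the force, the opening and the grip force at its end, in the units of the state.
- get_obs(): the state, without advancing time (a new reading comes with each control period).
- camera(name): name is "side" or "top"; returns a dict with "image" (384x512x3 uint8, red, green, blue), "K" (3x3 intrinsics, pixels), "k1" (the pictures are not rectified: a ray, as slopes to the right and down, at radius r is drawn at 1 + k1 r^2 times it, then the intrinsics apply), "view" (4x4, takes a point from world to camera coordinates). Camera axes: x right, y down, z forward; pixel columns grow to the right and rows downward; lengths in m; the calibration is good to about 2 mm. A picture is of the moment at which its call begins. There is no depth.
- job_done(): hands the job in; it is judged then, once.
Trained networks look in a picture, given as the dict that the camera call returned (one of the last four; its "shot" number tells which), for a name from the list of things; names that differ only in an ending like _2 or _b are one class to them, and where a whole thing is asked for, a point or a joint stands for the part that bears it (a point fixed in the world has none). Each returns a list of dicts, best first, with "conf" (0 to 1); they miss things now and then, are a little off and sometimes report something else, mostly with a low value. They report only what shows in the picture. A call takes as long as a camera call.
- silhouettes(query, picture): "region" (384x512 bool, what is visible of it) and "bbox" ([left, top, right, bottom] in pixels, round what is visible of it).
The state is a dict: "clock": time; "joint_pos": joint angles; "joint_vel": joint speeds; "tau": joint torques, N m; "eef_pos": TCP position; "tool_rot": TCP orientation; "ft_force": force on the tool from outside, world axes, zero at the start; "ft_torque": the same for the moment, N m; "grip_width": finger opening in m; "grasp_force": force on a finger pad.
Only numpy, scipy, OpenCV 4.12 (cv2) and the standard library are available. Lean on these libraries where they do the work, as an engineer would, in place of code of your own. Each camera call takes 0.05 s, during which the arm holds its last target. There are 200 camera calls.

## Working session

There is one attempt and no reset: what is moved stays moved. The work goes in short steps, Python scripts to look and compute and a tool call to move; the robot and the scene stay as the last step left them, time stands still between calls to the robot, and variables do not carry over. Pictures are saved under pics/ and viewed, at most 10 in all, crops included, and the job is handed in when it is done.

Besides the shell and the picture viewer there is one more tool, called after "Request:" as name(argument=value, ...) on one line, values as JSON. drive_tool: Moves the arm, as the interface text tells. Its arguments: {"type":"object","properties":{"increments":{"type":"array"}},"required":["increments"]}

```bash
mkdir -p pics; cat > h.py <<'E'
import numpy as np, cv2
from workcell import get_obs, camera, job_done, silhouettes
def ray(c,u,v):
    K=np.array(c["K"]);p=np.array([(u-K[0,2])/K[0,0],(v-K[1,2])/K[1,1]])
    q=p.copy()
    for _ in range(20): q=p/(1+c["k1"]*(q@q))
    V=np.array(c["view"]);R=V[:3,:3];o=-R.T@V[:3,3]
    return o,R.T@np.array([q[0],q[1],1])
def at_z(c,u,v,z):
    o,d=ray(c,u,v);return o+d*(z-o[2])/d[2]
def proj(c,P):
    V=np.array(c["view"]);p=V[:3,:3]@np.array(P)+V[:3,3];x=p[:2]/p[2];x=x*(1+c["k1"]*(x@x));K=np.array(c["K"])
    return np.array([K[0,0]*x[0]+K[0,2],K[1,1]*x[1]+K[1,2]])
E
python3 - <<'E'
from h import *
ims=[]
for n in("top","side"):
    c=camera(n);im=c["image"][:,:,::-1].copy()
    o,_=ray(c,256,192);print(n,"cam",o.round(3),"k1",c["k1"])
    for q in("stand","plunger_top","mast_grip","release_left","release_right","mug","kitchen_timer","spice_jar"):
        for s in silhouettes(q,c)[:2]:
            m=s["region"];v,u=np.nonzero(m)
            if len(u)==0: continue
            z={"plunger_top":.09,"mast_grip":.148,"release_left":.148,"release_right":.148}.get(q,.03)
            print(n,q,round(s["conf"],2),np.round(s["bbox"]),(u.mean().round(1),v.mean().round(1)),at_z(c,u.mean(),v.mean(),z).round(3))
    cv2.imwrite(f"pics/{n}0.png",im)
E
```

```text
top cam [0.455 0.113 0.962] k1 -0.021229309391187164
top stand 0.62 [251. 198. 329. 300.] (np.float64(290.5), np.float64(246.6)) [0.495 0.07  0.03 ]
top plunger_top 0.63 [265. 262. 285. 282.] (np.float64(276.4), np.float64(271.2)) [0.446 0.102 0.09 ]
top mast_grip 0.61 [299. 205. 327. 225.] (np.float64(311.8), np.float64(214.0)) [0.547 0.034 0.148]
top release_left 0.47 [301. 205. 308. 212.] (np.float64(303.2), np.float64(208.1)) [0.559 0.049 0.148]
top release_right 0.58 [321. 214. 325. 226.] (np.float64(321.8), np.float64(219.8)) [0.536 0.017 0.148]
top mug 0.66 [174. 234. 232. 274.] (np.float64(208.3), np.float64(253.8)) [0.485 0.241 0.03 ]
top kitchen_timer 0.97 [276. 134. 304. 163.] (np.float64(288.4), np.float64(147.4)) [0.706 0.066 0.03 ]
top spice_jar 0.9 [316. 120. 345. 152.] (np.float64(332.5), np.float64(135.9)) [ 0.728 -0.03   0.03 ]
top spice_jar 0.57 [268. 261. 285. 284.] (np.float64(276.4), np.float64(271.2)) [0.445 0.101 0.03 ]
side cam [ 0.177 -0.502  0.554] k1 0.037034183174963535
side stand 0.87 [178. 183. 289. 282.] (np.float64(235.5), np.float64(249.9)) [0.509 0.075 0.03 ]
side plunger_top 0.69 [186. 223. 210. 246.] (np.float64(197.7), np.float64(231.3)) [0.44  0.091 0.09 ]
side mast_grip 0.69 [258. 182. 274. 216.] (np.float64(264.4), np.float64(199.4)) [0.548 0.041 0.148]
side release_right 0.72 [261. 199. 272. 210.] (np.float64(264.5), np.float64(205.8)) [0.537 0.023 0.148]
side mug 0.83 [165. 188. 210. 236.] (np.float64(185.3), np.float64(209.2)) [0.488 0.255 0.03 ]
side kitchen_timer 0.95 [305. 212. 333. 242.] (np.float64(319.1), np.float64(225.9)) [0.695 0.053 0.03 ]
side spice_jar 0.77 [344. 207. 375. 264.] (np.float64(355.9), np.float64(232.1)) [ 0.744 -0.003  0.03 ]
```

View pics/top0.png

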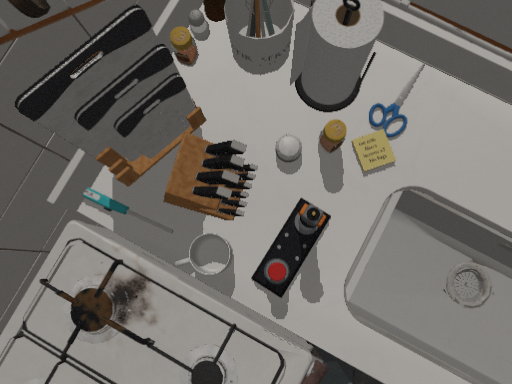

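View pics/side0.png

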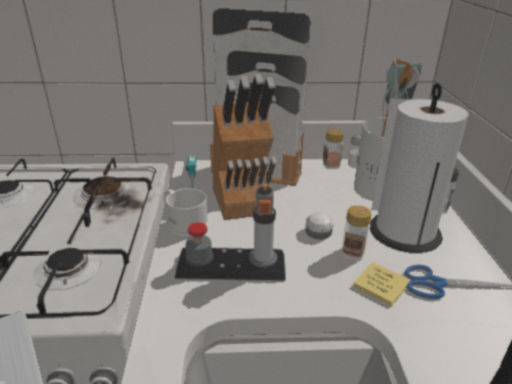

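The top view shows the plunger at (276,271) and the mast head at (313,212). In the side view they are at (198,230) and (264,200). The mug stands to the left of the stand at (208,254), and the timer and jar are behind it. Next I fit the stand pose.

```bash
python3 - <<'E'
from h import *
from scipy.optimize import least_squares
from scipy.spatial import ConvexHull
T=camera("top");S=camera("side")
def blobs(c,q):
    s=silhouettes(q,c); return s[0]["region"] if s else None
def red(c,box):
    h=cv2.cvtColor(c["image"],cv2.COLOR_RGB2HSV).astype(int);m=((h[...,0]<6)|(h[...,0]>172))&(h[...,1]>150)&(h[...,2]>80)
    k=np.zeros_like(m);k[box[1]:box[3],box[0]:box[2]]=1;v,u=np.nonzero(m&k);return len(u),u.mean(),v.mean(),u.min(),u.max(),v.min(),v.max()
rT=red(T,(258,255,292,290));rS=red(S,(180,215,215,250));print(np.round(rT,1),np.round(rS,1))
print("red top@.09",at_z(T,rT[1],rT[2],.089),"side@.085",at_z(S,rS[1],rS[2],.087))
# foot from top: dark pixels
m=(T["image"].max(2)<60).astype(np.uint8);k=np.zeros_like(m);k[195:300,245:335]=1;m&=k
n,l,st,_=cv2.connectedComponentsWithStats(m);i=1+st[1:,4].argmax();print(st[i])
v,u=np.nonzero(l==i);pts=np.c_[u,v].astype(np.float32)
box=cv2.boxPoints(cv2.minAreaRect(pts));W=np.array([at_z(T,*b,.02) for b in box]);print(W.round(4),W.mean(0),np.linalg.norm(W[0]-W[1]),np.linalg.norm(W[1]-W[2]))
a=blobs(T,"release_left");b=blobs(T,"release_right");d=blobs(S,"release_right")
ce=lambda m:np.array(np.nonzero(m))[::-1].mean(1)
obs=[(T,np.array(rT[1:3]),(-.06,0,.089),2),(S,np.array(rS[1:3]),(-.06,0,.086),1)]
obs+=[(T,q,(sx*.1,sy*.036,.02),.7) for q,(sx,sy) in []]
if a is not None: obs.append((T,ce(a),(.06,.0205,.161),.7))
if b is not None: obs.append((T,ce(b),(.06,-.0205,.159),1))
if d is not None: obs.append((S,ce(d),(.06,-.023,.148),1))
def loc(p,P):
    c,s=np.cos(p[2]),np.sin(p[2]);return (p[0]+c*P[0]-s*P[1],p[1]+s*P[0]+c*P[1],P[2])
def f(p):
    r=np.concatenate([w*(proj(c,loc(p,P))-z) for c,z,P,w in obs])
    q=np.array([proj(T,loc(p,(x,y,.02))) for x in(.1,-.1) for y in(.036,-.036)])
    r2=[min(np.linalg.norm(b-k) for k in q) for b in box]
    return np.r_[r,r2]
s=least_squares(f,[.497,.067,-.6]);p=s.x;print(p,np.degrees(p[2]),s.fun.round(2))
print("plunger",loc(p,(-.06,0,.09)),"mast",loc(p,(.06,0,.148)))
cr=T["image"][185:305,230:350,::-1].copy();cr=cv2.resize(cr,None,fx=4,fy=4,interpolation=cv2.INTER_CUBIC)
for P in [(-.06,0,.09),(.06,0,.18),(.06,.018,.161),(.06,-.018,.161)]+[(x,y,.02) for x in(.1,-.1) for y in(.036,-.036)]:
    q=(proj(T,loc(p,P))-[230,185]+.5)*4;cv2.circle(cr,tuple(q.astype(int)),3,(0,255,0),-1)
c2=S["image"][170:290,165:295,::-1].copy();c2=cv2.resize(c2,None,fx=2.4,fy=4)
c2=cv2.resize(S["image"][170:290,175:255+40,::-1].copy(),None,fx=2.6,fy=4)
cv2.imwrite("pics/fit.png",cr)
print(get_obs()["tool_rot"],get_obs()["eef_pos"],get_obs()["clock"])
E
```

```text
[256.  276.7 271.2 268.  285.  263.  280. ] [159.  197.  228.5 189.  205.  223.  234. ]
red top@.09 [0.44595767 0.10107207 0.089     ] side@.085 [0.44468002 0.10286548 0.087     ]
[ 252  198   79  100 2552]
[[ 0.4318  0.155   0.02  ]
 [ 0.5981  0.0438  0.02  ]
 [ 0.5558 -0.0184  0.02  ]
 [ 0.392   0.0934  0.02  ]] [0.49441286 0.06844948 0.02      ] 0.20003145476801287 0.07523626717025843
[ 0.49538672  0.06859291 -0.58716889] -33.64229945681472 [-0.77  0.57  0.66  0.6  -0.53 -0.   -0.05  0.59  0.48  2.7   0.51  0.39
  1.59  0.32]
plunger (np.float64(0.44543597286338477), np.float64(0.10183329131816773), 0.09) mast (np.float64(0.5453374685750617), np.float64(0.03535253354142611), 0.148)
[ 1.19114524e-01  9.92880521e-01  2.19075322e-05 -5.14948495e-06] [0.11827577 0.48581511 0.25001987] 1.15
```

View pics/fit.png

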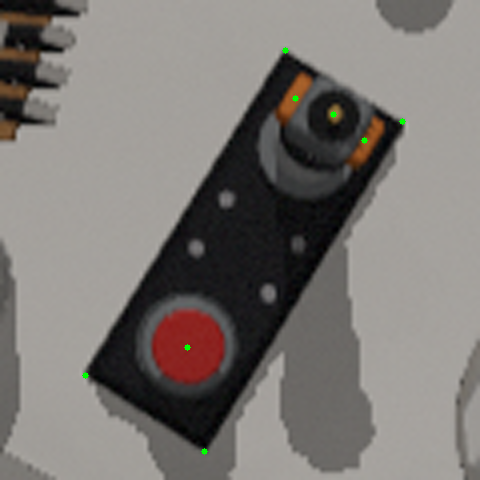

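The fit matches the picture: the plunger is at (0.4455, 0.1018) and the mast at (0.5453, 0.0354), with a yaw of −33.6°. I'll turn the tool −20° about z and go above the plunger with the fingers shut.

Request:
drive_tool(increments=[[[25,-29,0],[0,0,-2.5],0],[[25,-29,0],[0,0,-2.5],0],[[25,-29,0],[0,0,-2.5],0],[[25,-29,0],[0,0,-2.5],0],[[25,-29,0],[0,0,-2.5],0],[[25,-29,0],[0,0,-2.5],0],[[25,-29,0],[0,0,-2.5],0],[[25,-29,0],[0,0,-2.5],0]])

```text
clock: 1.82
eef_pos: [0.3191, 0.2523, 0.2503]
tool_rot: [0.291, 0.957, 0.0, 0.0]
ft_force: [1.5, -0.3, 0.3]
grip_width: 0.0
grasp_force: 0.0
```

Request:
drive_tool(increments=[[[25,-29,0],[0,0,0],0],[[25,-29,0],[0,0,0],0],[[25,-29,-10],[0,0,0],0],[[25,-29,-20],[0,0,0],0],[[20,-25,-20],[0,0,0],0],[[7,-11,-20],[0,0,0],0],[[0,0,-20],[0,0,0],0],[[0,0,0],[0,0,0],0]])

```text
clock: 2.48
eef_pos: [0.4422, 0.1011, 0.1571]
tool_rot: [0.291, 0.957, -0.002, -0.003]
ft_force: [-0.7, -0.2, 0.1]
grip_width: -0.0001
grasp_force: 0.0
```

Request:
drive_tool(increments=[[[0,0,-15],[0,0,0],0],[[0,0,-15],[0,0,0],0],[[0,0,0],[0,0,0],0],[[0,0,0],[0,0,0],0]])

```text
clock: 2.82
eef_pos: [0.444, 0.1032, 0.1312]
tool_rot: [0.289, 0.957, -0.0, -0.0]
ft_force: [0.4, -0.5, 0.3]
grip_width: 0.0001
grasp_force: 0.0
```

Request:
drive_tool(increments=[[[1,-1,-10],[0,0,0],0],[[0,0,-8],[0,0,0],0],[[0,0,-6],[0,0,0],0],[[0,0,-5],[0,0,0],0],[[0,0,-3],[0,0,0],0],[[0,0,0],[0,0,0],0]])

```text
clock: 3.32
eef_pos: [0.446, 0.1023, 0.099]
tool_rot: [0.29, 0.957, 0.001, 0.0]
ft_force: [0.4, -0.2, 4.3]
grip_width: -0.0001
grasp_force: 2.2
```

Request:
drive_tool(increments=[[[0,0,-3],[0,0,0],0],[[0,0,-2],[0,0,0],0],[[0,0,0],[0,0,0],0]])

```text
clock: 3.57
eef_pos: [0.446, 0.1022, 0.0948]
tool_rot: [0.29, 0.957, 0.001, 0.001]
ft_force: [-0.2, 0.9, 5.5]
grip_width: 0.0001
grasp_force: 2.8
```

Request:
drive_tool(increments=[[[0,0,-2],[0,0,0],0],[[0,0,0],[0,0,0],0],[[0,0,0],[0,0,0],0]])

```text
clock: 3.82
eef_pos: [0.4461, 0.1023, 0.0946]
tool_rot: [0.29, 0.957, 0.001, 0.001]
ft_force: [-6.1, -0.5, 21.5]
grip_width: -0.0
grasp_force: 10.4
```

The stop is reached: z holds at 0.0946 while the force rises to 21.5 N. I'll lift clear, let the plunger spring back, and part-open the gripper.

Request:
drive_tool(increments=[[[0,0,10],[0,0,0],0],[[0,0,20],[0,0,0],0],[[0,0,30],[0,0,0],0],[[0,0,30],[0,0,0],0.4],[[0,0,30],[0,0,0],0.75],[[0,0,20],[0,0,0],0.75],[[0,0,0],[0,0,0],0.75],[[0,0,0],[0,0,0],0.75]])

```text
clock: 4.48
eef_pos: [0.4459, 0.1019, 0.2327]
tool_rot: [0.29, 0.957, 0.001, 0.001]
ft_force: [-0.7, 0.7, -0.5]
grip_width: 0.0606
grasp_force: 0.0
```

```bash
python3 - <<'E'
from h import *
S=camera("side");T=camera("top");o=get_obs();print(o["eef_pos"],o["grip_width"],o["joint_pos"])
s=silhouettes("plunger_top",S);print([(x["conf"],x["bbox"]) for x in s[:1]])
# knife tips: top px vs side px epipolar: heights along top rays
for u,v in((257,180),(258,168),(245,148),(256,197)):
    for z in (.12,.16,.2,.24): 
        P=at_z(T,u,v,z);print((u,v),z,P.round(3),proj(S,P).round(0))
a=cv2.resize(S["image"][60:290,120:350,::-1],None,fx=2.5,fy=2.5);cv2.imwrite("pics/s1.png",a)
E
```

```text
[0.4445419  0.10158177 0.23060883] 0.0637417184406816 [ 2.24739878e-01  1.65579689e-01 -1.40861362e-01  1.26665043e+00
 -1.41157385e-04  8.12679151e-01]
[(0.72, [184.1, 224.2, 208.9, 245.2])]
(257, 180) 0.12 [0.619 0.133 0.12 ] [268. 181.]
(257, 180) 0.16 [0.612 0.132 0.16 ] [265. 164.]
(257, 180) 0.2 [0.604 0.131 0.2  ] [263. 147.]
(257, 180) 0.24 [0.596 0.13  0.24 ] [260. 128.]
(258, 168) 0.12 [0.643 0.131 0.12 ] [278. 179.]
(258, 168) 0.16 [0.634 0.13  0.16 ] [276. 162.]
(258, 168) 0.2 [0.625 0.129 0.2  ] [273. 145.]
(258, 168) 0.24 [0.616 0.128 0.24 ] [270. 126.]
(245, 148) 0.12 [0.684 0.155 0.12 ] [287. 169.]
(245, 148) 0.16 [0.673 0.153 0.16 ] [285. 153.]
(245, 148) 0.2 [0.662 0.151 0.2  ] [282. 137.]
(245, 148) 0.24 [0.651 0.149 0.24 ] [279. 119.]
(256, 197) 0.12 [0.587 0.136 0.12 ] [253. 185.]
(256, 197) 0.16 [0.58  0.135 0.16 ] [251. 168.]
(256, 197) 0.2 [0.574 0.134 0.2  ] [249. 150.]
(256, 197) 0.24 [0.568 0.133 0.24 ] [246. 131.]
```

View pics/s1.png

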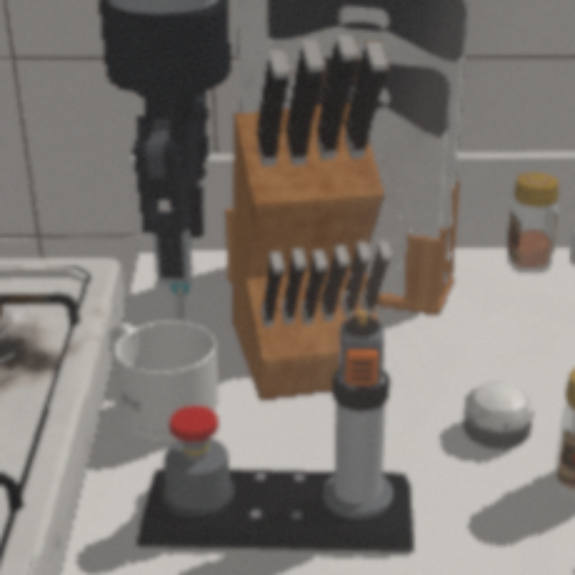

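The plunger is back up: its red head is at (197,228) in the full side image, the same as before. The knives are at least 10 cm from the mast along the closing line. I'll move over the mast and then down.

Request:
drive_tool(increments=[[[25,-16,0],[0,0,0],0.75],[[25,-17,0],[0,0,0],0.75],[[25,-17,0],[0,0,0],0.75],[[25,-16,0],[0,0,0],0.75],[[0,0,0],[0,0,0],0.75],[[0,0,0],[0,0,0],0.75],[[0,0,0],[0,0,0],0.75]])

```text
clock: 5.22
eef_pos: [0.5442, 0.0358, 0.2301]
tool_rot: [0.29, 0.957, -0.001, -0.002]
ft_force: [0.3, 0.7, -0.0]
grip_width: 0.0643
grasp_force: 0.0
```

```bash
python3 - <<'E'
from h import *
S=camera("side");T=camera("top");o=get_obs();print(o["eef_pos"],o["tool_rot"],o["grip_width"])
a=cv2.resize(S["image"][120:260,190:340,::-1],None,fx=3.5,fy=3.5);b=cv2.resize(T["image"][150:290,230:380,::-1],None,fx=1.5,fy=1.5)
for z in(.211,.25):pass
cv2.imwrite("pics/s2.png",a)
E
```

```text
[0.54412172 0.03635278 0.23104288] [ 2.89309088e-01  9.57235146e-01 -3.05052060e-04 -1.01641373e-03] 0.06402921318181609
```

View pics/s2.png

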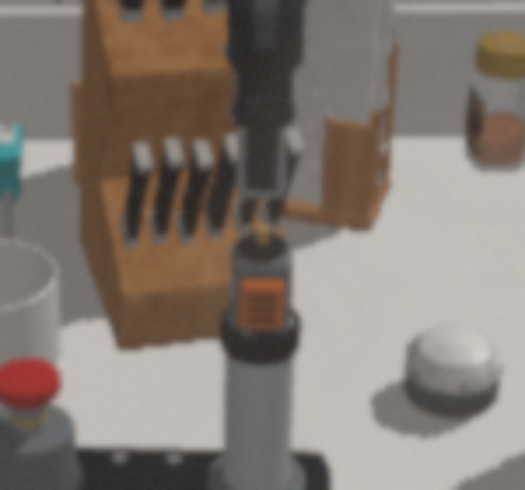

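The near finger, at crop x of about 262, lines up with the button and screw, also at about 262. I'll descend to z ≈ 0.153.

Request:
drive_tool(increments=[[[1,-1,-20],[0,0,0],0.75],[[0,0,-20],[0,0,0],0.75],[[0,0,-15],[0,0,0],0.75],[[0,0,-12],[0,0,0],0.75],[[0,0,-10],[0,0,0],0.75],[[0,0,0],[0,0,0],0.75],[[0,0,0],[0,0,0],0.75]])

```text
clock: 5.9
eef_pos: [0.5457, 0.0353, 0.1547]
tool_rot: [0.289, 0.957, -0.0, -0.0]
ft_force: [0.7, -0.5, 0.6]
grip_width: 0.0639
grasp_force: 0.0
```

Request:
drive_tool(increments=[[[0,0,0],[0,0,0],0.55],[[0,0,0],[0,0,0],0.5],[[0,0,0],[0,0,0],0.46],[[0,0,0],[0,0,0],0.43],[[0,0,0],[0,0,0],0.41],[[0,0,0],[0,0,0],0.41],[[0,0,0],[0,0,0],0.41]])

```text
clock: 6.48
eef_pos: [0.5466, 0.0342, 0.1566]
tool_rot: [0.29, 0.957, -0.0, 0.001]
ft_force: [-4.2, -1.6, 8.0]
grip_width: 0.035
grasp_force: 18.9
```

Both buttons are in: the width is 35 mm at about 19 N. I'll lift straight up.

Request:
drive_tool(increments=[[[0,0,5],[0,0,0],0.41],[[0,0,8],[0,0,0],0.41],[[0,0,8],[0,0,0],0.41],[[0,0,8],[0,0,0],0.41],[[0,0,0],[0,0,0],0.41],[[0,0,0],[0,0,0],0.41]])

```text
clock: 6.98
eef_pos: [0.5465, 0.0342, 0.1843]
tool_rot: [0.29, 0.957, -0.0, 0.001]
ft_force: [0.4, -5.1, -1.7]
grip_width: 0.035
grasp_force: 18.7
```

```bash
python3 - <<'E'
from h import *
S=camera("side");o=get_obs();print(o["eef_pos"],o["grip_width"],o["grasp_force"],o["ft_force"])
cv2.imwrite("pics/s3.png",cv2.resize(S["image"][120:260,190:340,::-1],None,fx=3.5,fy=3.5))
E
```

```text
[0.5465133  0.03420736 0.18390744] 0.03580979389930386 18.654295206069946 [ 1.69307464 -5.61499473 -1.50858584]
```

View pics/s3.png

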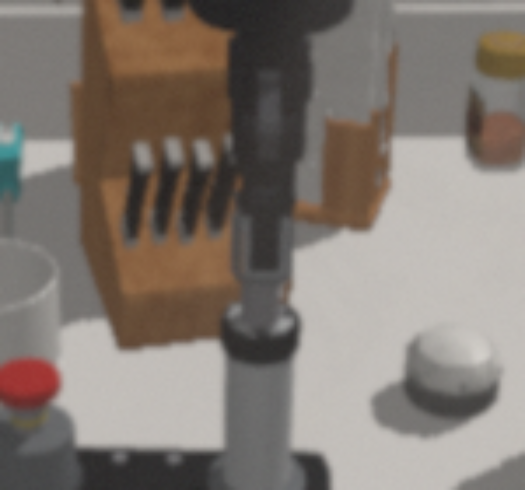

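The head is rising cleanly out of the tube: the shaft is visible above the collar at crop (262,300). I'll continue to the top.

Request:
drive_tool(increments=[[[0,-1,8],[0,0,0],0.41],[[0,0,9],[0,0,0],0.41],[[0,0,10],[0,0,0],0.41],[[0,0,10],[0,0,0],0.41],[[0,0,10],[0,0,0],0.41],[[0,0,7],[0,0,0],0.41],[[0,0,0],[0,0,0],0.41],[[0,0,0],[0,0,0],0.41]])

```text
clock: 7.7
eef_pos: [0.5465, 0.0341, 0.2385]
tool_rot: [0.29, 0.957, 0.0, 0.0]
ft_force: [1.2, -1.4, -2.1]
grip_width: 0.0355
grasp_force: 18.7
```

Request:
drive_tool(increments=[[[0,0,3],[0,0,0],0.41],[[0,0,3],[0,0,0],0.41],[[0,0,2],[0,0,0],0.41],[[0,0,0],[0,0,0],0.41],[[0,0,0],[0,0,0],0.41]])

```text
clock: 8.12
eef_pos: [0.5465, 0.0341, 0.2458]
tool_rot: [0.29, 0.957, 0.0, 0.0]
ft_force: [3.4, 0.6, -2.1]
grip_width: 0.0352
grasp_force: 18.7
```

Request:
drive_tool(increments=[[[0,0,1],[0,0,0],0.41],[[0,0,0.5],[0,0,0],0.41],[[0,0,0],[0,0,0],0.41],[[0,0,0],[0,0,0],0.41]])

```text
clock: 8.45
eef_pos: [0.5465, 0.0341, 0.2468]
tool_rot: [0.29, 0.957, 0.0, -0.0]
ft_force: [3.4, 1.8, -5.6]
grip_width: 0.0354
grasp_force: 18.5
```

Request:
drive_tool(increments=[[[0,0,0.5],[0,0,0],0.41],[[0,0,0],[0,0,0],0.41],[[0,0,0],[0,0,0],0.41]])

```text
clock: 8.7
eef_pos: [0.5465, 0.0341, 0.2468]
tool_rot: [0.29, 0.957, 0.0, -0.0]
ft_force: [5.1, 1.0, -8.0]
grip_width: 0.0356
grasp_force: 18.4
```

```bash
python3 - <<'E'
from h import *
S=camera("side");o=get_obs();print(o["clock"],o["eef_pos"],o["grip_width"],o["grasp_force"],o["ft_force"])
for h in(.238,.128):print(proj(S,(.5453,.0354,h)))
cv2.imwrite("pics/s4.png",cv2.resize(S["image"][110:260,190:340,::-1],None,fx=3.5,fy=3.5))
E
```

```text
8.75 [0.54647907 0.03406639 0.24684647] 0.035295194677501515 18.368094563484192 [ 4.33095157  1.54081011 -7.90824711]
[265.66734494 154.54116844]
[264.30425182 210.88931742]
```

View pics/s4.png

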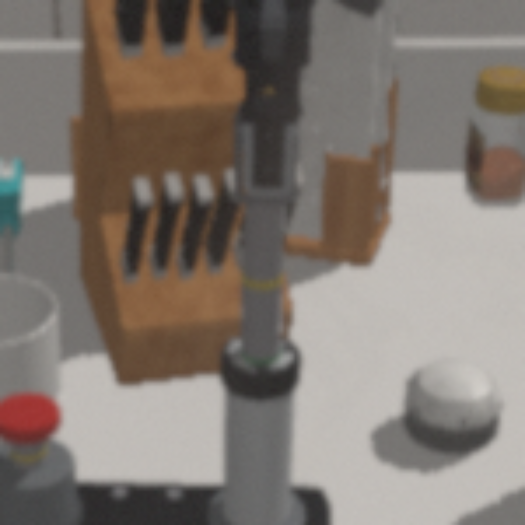

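The yellow band is well above the collar at crop (262,283). The green band is just out of the tube at (262,360). The height holds while the pull rises to 8 N, so the mast is at its second stop. The plunger is up and the bystanders have not moved.

```bash
python3 -c "
from workcell import job_done;print(job_done())"
```

```text
the job is handed in; nothing more can be done
None
```

I pushed the plunger to its stop and it sprang back. I then pulled the mast to its second stop and handed the job in at about 9 s, still holding it there with both buttons squeezed in; the mug, timer and jar were not touched.

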